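# Draw the glue board from under a leaf tree and send it off on the rocker

## Task

Draw the blue board by its bar straight out through the gate from under the stack, so that the plywood plate, disc and yellow tree settle onto the table behind the gate, still standing on one another; do not touch them. Then lift the board and lay it gently, bar up, inside the rocker tray, so that its weight tips the tray down at the red end and it stays lying there. Leave the bowl, tape, glue bottle, jar and brush where they are.

Things in the scene. Friction and masses are not known exactly. Their poses are not given: they have to be found in the camera images.
- gate: Grey gate fixed to the table: two posts and a crossbar, 140 mm wide, 48 mm high, 12 mm thick; feet 4 mm high reach 105 mm to each side and 44 mm toward -x. Origin on the table midway between the posts, z up, y along the crossbar; the board is drawn out toward -x. The opening, 80 mm wide and 32 mm high, lets the board through and holds back the plate on the +x side.
- board_mid (a point): The blue board at the bottom of the stack: 210 x 60 x 10 mm, 0.14 to 0.22 kg, lying flat; this point is its centre, 5 mm above its underside. Its x axis runs along its length, away from its bar (the bar is at x = -90 mm), y across, z up. About half of it lies under the plate, the rest sticks out through the gate. The plate is free of it once this centre is more than about 120 mm on the -x side of the gate's origin.
- board_bar (a point): Centre of the dark wooden bar standing across the front end of the blue board: 20 mm thick along the board, 60 mm long across it, 32 mm high above the board's top (this point is 16 mm above the board's top, 26 mm above its underside). Same axes as the board. At the start 50 to 65 mm are free between the bar and the gate's crossbar, for hooking behind it; it also serves to lift the board.
- plate: Plywood plate 110 x 130 x 12 mm lying on the blue board behind the gate, its front edge 3 to 12 mm from it; origin at the centre of its underside, 110 mm side along its x axis, z up. When the board leaves, its rear edge drops first and then it lies on the table.
- disc: Cream disc, 96 mm across, 15 mm high, lying loose on the plate; origin at the centre of its underside.
- tree: Yellow leaf tree (a cone 80 mm across, 190 mm high) standing loose on the disc; origin at the centre of its underside, z up to its tip.
- rocker (a joint): Tilt of the aluminium rocker tray about its level pivot: 0 = level (its counterweight holds it there when empty), 0.30 rad = tipped fully down at its red end. It turns easily; the board's weight, laid centrally in it, tips it.
- rocker_floor (a point): Centre of the upper face of the rocker tray's floor, 83 mm above the table when level. Inside 250 x 90 mm, with lips 8 mm high all round and 5 mm thick. Moves with the tray. x axis along its length; the red end lip, which goes down, is at its -x end. The pivot lies 60 mm from this point toward +x and 8 mm below the floor. The board tips it most surely with the bar at the red end.
- bowl: Bystander: shiny steel bowl, 190 mm across, 70 mm high. Origin at the centre of its underside.
- tape: Bystander: orange roll of tape, 90 mm across, 24 mm high. Origin at the centre of its underside.
- glue: Bystander: white glue bottle with red cap, 50 mm across, 120 mm high. Origin at the centre of its underside.
- jar: Bystander: amber jar with black lid, 60 mm across, 70 mm high. Origin at the centre of its underside.
- brush: Bystander: brush, 180 mm long, lying near the robot.
Mind the look-alikes: they are no part of the job. Of the things shaped like the part that bears board_mid, the blue one is meant.

How it is judged:
By the outcome, as a careful person would: the job done as asked, in the order asked, and still so for the second after the job is handed in, with the robot touching nothing.
It also fails if it takes over 64 s, if anything falls off the work surface, if the arm or the gripper's body presses on something with over 40 N, if the wrist force passes 120 N, or if a joint passes its speed limit or range.

## Robot

A 6-joint arm with a two-finger parallel gripper is mounted at the origin on the work surface. World frame = base frame: x ahead of the robot, y to its left, z up, the work surface at z = 0. Lengths are in m, angles in degrees, forces in N, time in s.
With the tool pointing down it reaches from about 0.35 to 0.875 m from the base axis. Payload 4.2 kg.
Tool frame: the origin (TCP) lies midway between the tips of the shut fingers; the grasp point (between the pads) lies 19 mm behind it; z points along the fingers, y is the direction in which the jaws open and shut (so a half turn about z gives the same grasp; the last joint's range is limited). The gripper opens to 87 mm and grips with 3 to 60 N. Pads are 19 mm wide; open, the fingers measure 117 mm over their backs; the gripper's body (75 mm by 190 mm) begins 51 mm behind the grasp point.
Start: joints at [82.082, 22.042, 0.453, 0, -68.411, -14.817], TCP at [0.242, 0.576, 0.223] pointing down, gripper open.
Joint ranges: [-179.83, 179.83], [-69.29, 118.12], [-61.27, 80.66], [-181.25, 117.63], [-171.15, -9.14], [-177.46, 177.46]. Speed limits (degrees/s): [159.86, 159.86, 180, 180, 180, 180].

## Interface

Orientations are given as a 3x3 rotation matrix whose columns are the frame's x, y, z axes.
In Python, from station import r gives the robot as it stands.
- The arm moves only by the tool servo_tool, never from a script. Its arguments are lists of equal length, an entry for each row: "slide": the shift along the world's x, y, z in units of 60 mm (1.0 is 60 mm), a list of three; "twist": the turn, a rotation vector about the world's x, y, z in units of 6 degrees (1.0 is 6 degrees), a list of three; "gripper": the closure, from 0 (fully open) to 1 (shut). In form: {"slide": [[x, y, z], ...], "twist": [[wx, wy, wz], ...], "gripper": [gripper, ...]}. A call has 1 to 12 rows; each row shifts and turns the commanded pose from where the row before left it; what a row does not reach is not made up. A row lasts 1/8 s, in which the tool goes at most 62.5 mm and 10.7 degrees, less where a joint would pass 70% of its speed; a pose out of reach is approached as far as the arm can. A call is refused whole if a number of a shift passes 1 or a number of a turn 1, either way. A call with a gripper value outside its range is refused whole. The fingers move at their own pace and stop on an object; the grip force is fixed at half the most. Time passes only in rows, so rows that do not move let the fingers close. It gives the time, the measured TCP pose, the force and the opening at its end, in the units of the state.
- r.sense(): the state, without advancing time (a new reading comes with each control period).
- r.capture(name): name is "scene" or "top" or "wrist"; returns a dict with "image" (480x640x3 uint8, blue, green, red), "intrinsics" (3x3 intrinsics, pixels), "k1" (the pictures are not rectified: a ray, as slopes to the right and down, at radius r is drawn at 1 + k1 r^2 times it, then the intrinsics apply), "R" (3x3) and "t" (3): a world point X has camera coordinates R X + t. Camera axes: x right, y down, z forward; pixel columns grow to the right and rows downward; lengths in m; the calibration is good to about 2 mm. A picture is of the moment at which its call begins. There is no depth.
- r.finish_job(): hands the job in, once; it reports no verdict.
The state is a dict: "time_s": time; "joints": joint angles; "joint_velocities": joint speeds; "effort": joint torques, N m; "tcp_pos": TCP position; "ee_rot": TCP orientation; "wrist_force": force on the tool from outside, world axes, zero at the start; "moment": the same for the moment, N m; "gripper_width": opening from 0.0 (shut) to 1.0 (fully open).
Only numpy, scipy, OpenCV 4.12 (cv2) and the standard library are available. Lean on these libraries where they do the work, as an engineer would, in place of code of your own. Each camera call takes 0.05 s, during which the arm holds its last target.

## Working session

There is one attempt and no reset: what is moved stays moved. The work goes in short steps, Python scripts to look and compute and a tool call to move; the robot and the scene stay as the last step left them, time stands still between calls to the robot, and variables do not carry over. Pictures are saved under pics/ and viewed, and the job is handed in when it is done.

Besides the shell and the picture viewer there is one more tool, called after ">>>" by a JSON object that holds its "method" and its "body". servo_tool: Moves the arm, as the interface text tells. Its arguments: {"type":"object","properties":{"slide":{"type":"array","items":{"type":"array","items":{"type":"number"}}},"twist":{"type":"array","items":{"type":"array","items":{"type":"number"}}},"gripper":{"type":"array","items":{"type":"number"}}},"required":["slide","twist","gripper"]}

```bash
mkdir -p pics; ls
python3 - <<'E'
from station import r
import cv2
print(r.sense())
for n in ["scene","top","wrist"]:
    c=r.capture(n); cv2.imwrite(f"pics/{n}0.png",c["image"]); print(n,c["intrinsics"],c["k1"],c["R"],c["t"])
E
```

```text
pics
{'time_s': 0.0, 'joints': array([ 8.20806957e+01,  2.20923235e+01,  3.80090763e-01, -3.03018510e-02,
       -6.84119399e+01, -1.48173908e+01]), 'joint_velocities': array([ 0.0424565 ,  0.00727321, -0.02668988, -0.10278482, -0.15657368,
       -0.00777261]), 'effort': array([ 1.55912370e-03, -3.90663242e+01,  1.87405765e+01,  4.21981573e+00,
        1.10793096e-02, -1.77040433e-04]), 'tcp_pos': array([0.24129495, 0.57588531, 0.22144188]), 'ee_rot': array([[ 9.22215347e-01, -3.86675880e-01, -7.85667982e-04],
       [-3.86676670e-01, -9.22213008e-01, -2.07874908e-03],
       [ 7.92488985e-05,  2.22085379e-03, -9.99997531e-01]]), 'wrist_force': array([0.48963731, 0.10513519, 0.20600254]), 'moment': array([0.00899868, 0.00166745, 0.02876093]), 'gripper_width': 0.9978243501373343}
scene [[605.79856631   0.         305.30954047]
 [  0.         605.79856631 239.71839959]
 [  0.           0.           1.        ]] -0.12825362011256525 [[-0.59643169  0.80238917  0.0209965 ]
 [ 0.50674312  0.39670079 -0.76540178]
 [-0.62247943 -0.44587004 -0.64321012]] [ 0.32532246 -0.20615035  1.57821351]
top [[579.92044361   0.         326.59639805]
 [  0.         579.92044361 236.79525891]
 [  0.           0.           1.        ]] -0.04361336313813789 [[ 2.45323427e-02 -9.99692346e-01  3.65759019e-03]
 [-9.90477985e-01 -2.48016820e-02 -1.35418747e-01]
 [ 1.35467800e-01 -3.00623442e-04 -9.90781704e-01]] [-0.04467475  0.56012329  1.22561002]
wrist [[374.835075     0.         320.30086989]
 [  0.         374.835075   243.89516885]
 [  0.           0.           1.        ]] -0.07294152513054472 [[-0.38645235 -0.92230809  0.0015427 ]
 [-0.89115918  0.37383077  0.25707173]
 [-0.23767604  0.09797118 -0.96639109]] [ 0.6238955  -0.03045339  0.38933933]
```

View pics/scene0.png

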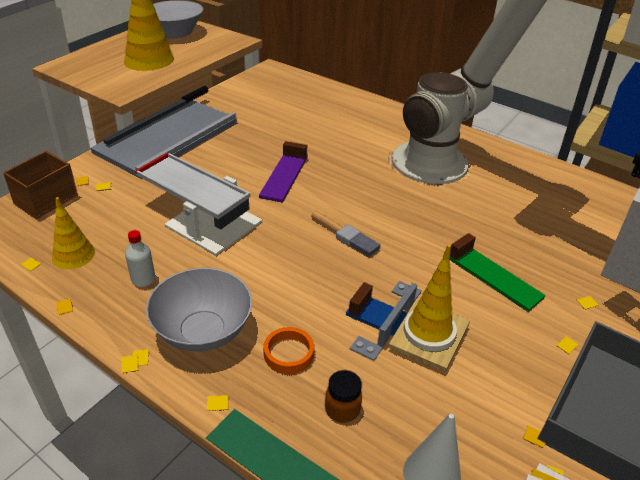

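View pics/top0.png

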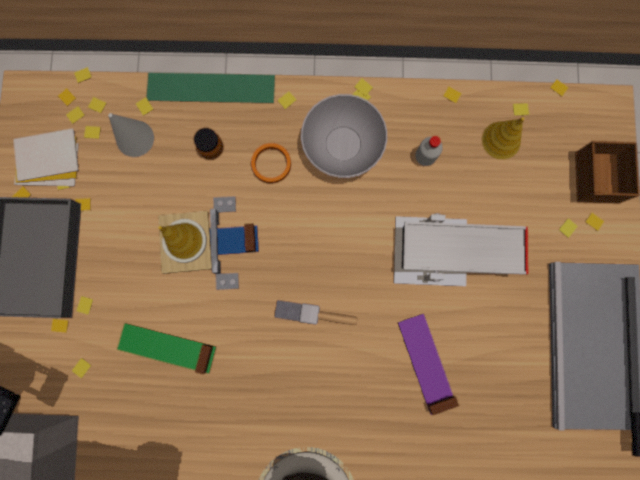

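View pics/wrist0.png

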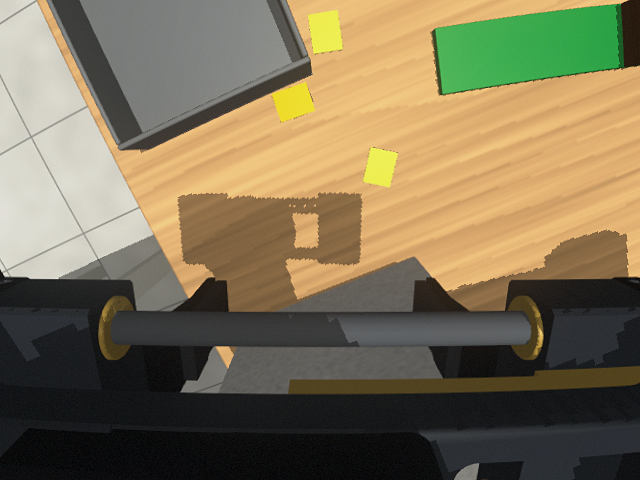

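The top view shows the blue board's bar at about (250,238), the gate at (214,240) and the tray at (465,248) with its red end at (527,250). So the pull direction is about world -y. Next I'll measure these precisely.

```bash
cat > h.py <<'E'
import numpy as np,cv2
from station import r
def ray(c,uv):
    K=c["intrinsics"];uv=np.atleast_2d(np.array(uv,float))
    d=np.stack([(uv[:,0]-K[0,2])/K[0,0],(uv[:,1]-K[1,2])/K[1,1]],1)
    s=d.copy()
    for _ in range(20): s=d/(1+c["k1"]*(s**2).sum(1,keepdims=True))
    v=np.c_[s,np.ones(len(s))]@c["R"]
    o=-c["R"].T@c["t"]
    return o,v
def onz(c,uv,z):
    o,v=ray(c,uv); return o+v*((z-o[2])/v[:,2])[:,None]
def proj(c,X):
    X=np.atleast_2d(X);p=X@c["R"].T+c["t"];s=p[:,:2]/p[:,2:];s=s*(1+c["k1"]*(s**2).sum(1,keepdims=True))
    return s*[c["intrinsics"][0,0],c["intrinsics"][1,1]]+[c["intrinsics"][0,2],c["intrinsics"][1,2]]
E
python3 - <<'E'
from h import *
c=r.capture("top");i=c["image"]
cv2.imwrite("pics/t1.png",cv2.resize(i[190:300,145:275],None,fx=6,fy=5.4,interpolation=cv2.INTER_CUBIC)[:600])
cv2.imwrite("pics/t2.png",cv2.resize(i[195:305,385:545],None,fx=5,fy=5,interpolation=cv2.INTER_CUBIC))
c=r.capture("scene");i=c["image"]
cv2.imwrite("pics/s1.png",cv2.resize(i[240:370,340:480],None,fx=4.6,fy=4.6,interpolation=cv2.INTER_CUBIC)[:600])
cv2.imwrite("pics/s2.png",cv2.resize(i[140:260,130:270],None,fx=5,fy=5,interpolation=cv2.INTER_CUBIC))
E
```

```text
(no output)
```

View pics/t1.png

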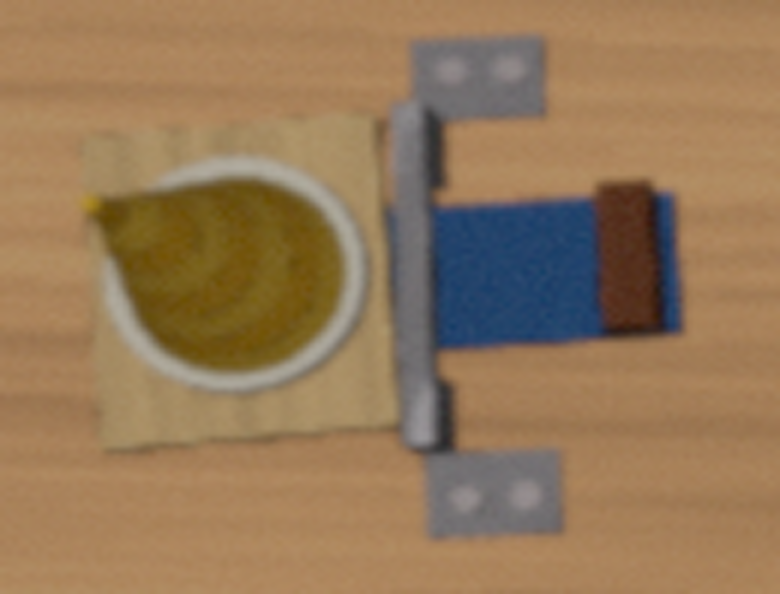

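View pics/t2.png

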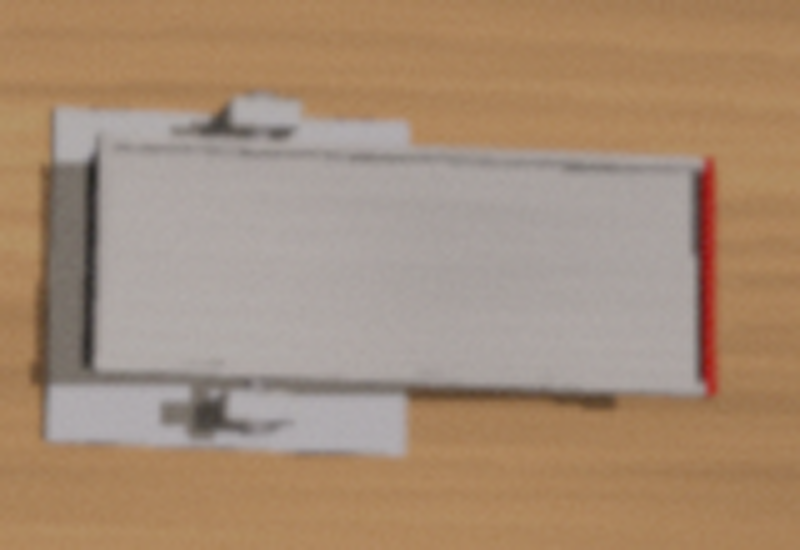

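View pics/s1.png

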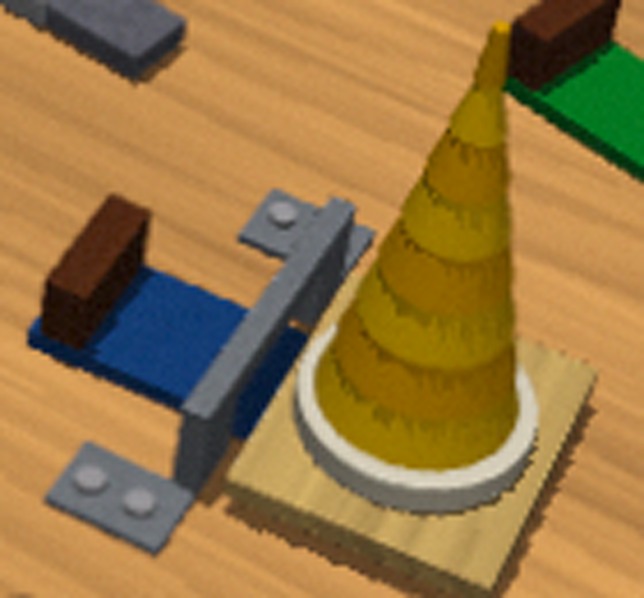

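View pics/s2.png

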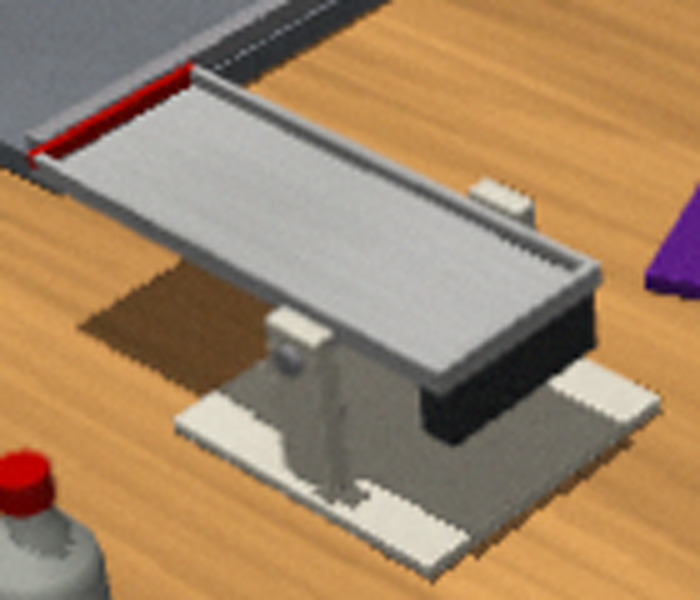

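Run:
```python
from h import *
np.set_printoptions(precision=4,suppress=True)
c=r.capture("top")
T1=lambda p:np.array(p,float)/[6,5.4]+[145,190]
T2=lambda p:np.array(p,float)/[5,5]+[385,195]
print("bar",onz(c,T1([(598,184),(652,182),(659,328),(604,330)]),.042))
print("boardtop",onz(c,T1([(437,210),(678,193),(683,330),(440,348)]),.010))
print("gate",onz(c,T1([(391,103),(432,103),(437,445),(405,447)]),.048))
print("feet",onz(c,T1([(543,37),(545,118),(558,450),(562,533)]),.004))
print("plate",onz(c,T1([(85,137),(378,115),(396,425),(103,449)]),.022))
print("tray",onz(c,T2([(100,137),(714,157),(716,395),(93,375)]),.091))
print("red inner",onz(c,T2([(697,160),(703,392)]),.091))
s=r.capture("scene");S1=lambda p:np.array(p,float)/4.6+[340,240]
print("bar scene top",onz(s,S1([(43,283),(117,196),(150,212),(82,302)]),.042))
S2=lambda p:np.array(p,float)/5+[130,140]
print("tray scene",onz(s,S2([(32,153),(192,66),(602,265),(432,382)]),.091))
for n,cc,f in(("top",c,T1([(92,203)])),("scene",s,S1([(500,26)]))):
  print("tip",onz(cc,f,.227))
```

```text
bar [[0.584  0.1485 0.042 ]
 [0.5854 0.1289 0.042 ]
 [0.5262 0.1239 0.042 ]
 [0.5249 0.1437 0.042 ]]
boardtop [[0.5767 0.2126 0.01  ]
 [0.586  0.1231 0.01  ]
 [0.5291 0.1189 0.01  ]
 [0.5193 0.2086 0.01  ]]
gate [[0.6143 0.2243 0.048 ]
 [0.6147 0.2094 0.048 ]
 [0.4767 0.2007 0.048 ]
 [0.4757 0.2121 0.048 ]]
feet [[0.6517 0.1774 0.004 ]
 [0.6173 0.1751 0.004 ]
 [0.4789 0.1639 0.004 ]
 [0.4449 0.1609 0.004 ]]
plate [[0.602  0.3427 0.022 ]
 [0.6139 0.2342 0.022 ]
 [0.4863 0.221  0.022 ]
 [0.4737 0.328  0.022 ]]
tray [[ 0.5884 -0.1944  0.091 ]
 [ 0.5865 -0.4539  0.091 ]
 [ 0.4861 -0.4525  0.091 ]
 [ 0.4883 -0.1921  0.091 ]]
red inner [[ 0.5851 -0.4466  0.091 ]
 [ 0.4873 -0.4471  0.091 ]]
bar scene top [[0.5912 0.1349 0.042 ]
 [0.53   0.1315 0.042 ]
 [0.5297 0.1476 0.042 ]
 [0.5905 0.1532 0.042 ]]
tray scene [[ 0.5865 -0.4482  0.091 ]
 [ 0.4906 -0.4448  0.091 ]
 [ 0.4935 -0.1876  0.091 ]
 [ 0.5984 -0.189   0.091 ]]
tip [[0.5448 0.2788 0.227 ]]
tip [[0.5474 0.2824 0.227 ]]
```

>>> {"method": "servo_tool", "body": {"slide": [[0,0,0.6],[0.1,-0.2,0.8],[0.52,-0.71,0],[0.52,-0.71,0],[0.52,-0.71,0],[0.52,-0.71,0],[0.52,-0.71,0],[0.52,-0.71,0],[0.52,-0.71,0],[0.52,-0.71,0],[0.52,-0.71,0],[0.4,-0.6,0]], "twist": [[0,0,0],[0,0,-0.5],[0,0,-1],[0,0,-1],[0,0,-1],[0,0,-1],[0,0,-1],[0,0,-1],[0,0,-1],[0,0,-1],[0,0,-1],[0,0,-0.8]], "gripper": [0,0,0,0,0,0,0,0,0,0,0,0]}}

```text
time_s: 1.85
tcp_pos: [0.5532, 0.1433, 0.3066]
ee_rot: [[0.092, -0.996, 0.0], [-0.996, -0.092, 0.0], [-0.0, -0.0, -1.0]]
wrist_force: [0.0, 0.5, 0.1]
gripper_width: 1.002
```

Run:
```python
from h import *
s=r.sense();print(s["time_s"],s["tcp_pos"],s["ee_rot"],s["gripper_width"])
c=r.capture("wrist");cv2.imwrite("pics/w1.png",c["image"])
print(proj(c,[[.557,.138,.042],[.557,.138,.01]]))
```

```text
1.85 [0.5532238  0.14331192 0.30657819] [[ 9.15686283e-02 -9.95798752e-01  1.76026510e-04]
 [-9.95798762e-01 -9.15686070e-02  1.25356827e-04]
 [-1.08711670e-04 -1.86765734e-04 -9.99999977e-01]] 1.0015488785898359
[[317.91665786 202.82950261]
 [318.10154707 198.87240664]]
```

View pics/w1.png

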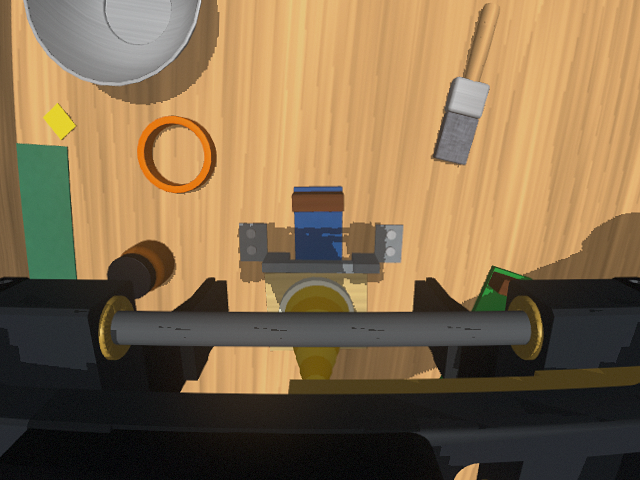

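Run:
```python
from h import *
np.set_printoptions(precision=4,suppress=True)
c=r.capture("wrist");i=c["image"]
print(-c["R"].T@c["t"])
cv2.imwrite("pics/w1z.png",cv2.resize(i[175:285,230:410],None,fx=4.4,fy=4.4,interpolation=cv2.INTER_CUBIC))
```

```text
[0.5612 0.07   0.4679]
```

View pics/w1z.png

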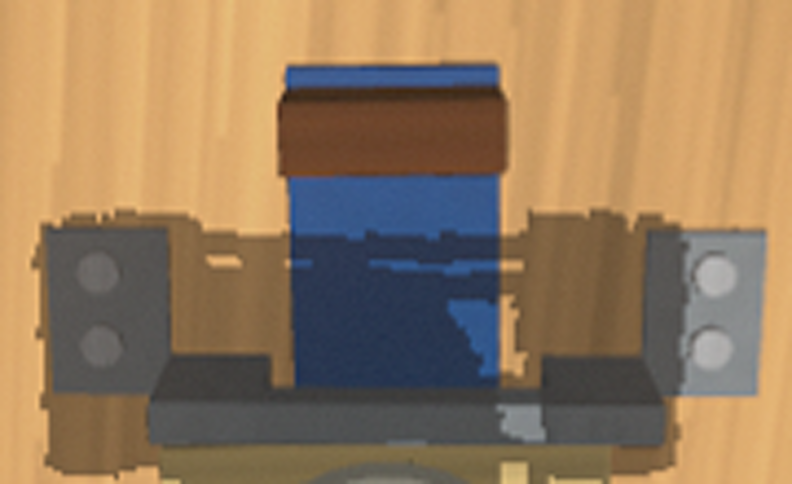

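Run:
```python
from h import *
np.set_printoptions(precision=4,suppress=True)
c=r.capture("wrist")
W=lambda p:np.array(p,float)/4.4+[230,175]
print("bar top",onz(c,W([(280,100),(506,97),(507,171),(279,176)]),.042))
print("board",onz(c,W([(286,66),(498,64),(499,380),(295,386)]),.010))
print("gate top",onz(c,W([(150,403),(664,400),(662,444),(150,444)]),.048))
print("feet",onz(c,W([(45,229),(766,229),(52,393),(757,395)]),.004))
print("opening",onz(c,W([(272,385),(543,385)]),.032))
```

```text
bar top [[0.5855 0.133  0.042 ]
 [0.5273 0.127  0.042 ]
 [0.5249 0.1463 0.042 ]
 [0.5843 0.153  0.042 ]]
board [[0.5864 0.128  0.01  ]
 [0.5279 0.1222 0.01  ]
 [0.518  0.2134 0.01  ]
 [0.577  0.2205 0.01  ]]
gate top [[0.614  0.2165 0.048 ]
 [0.4769 0.2032 0.048 ]
 [0.4757 0.2157 0.048 ]
 [0.6134 0.2281 0.048 ]]
feet [[0.6526 0.1816 0.004 ]
 [0.4455 0.163  0.004 ]
 [0.6488 0.2312 0.004 ]
 [0.4407 0.2131 0.004 ]]
opening [[0.5826 0.2136 0.032 ]
 [0.5078 0.2069 0.032 ]]
```

>>> {"method": "servo_tool", "body": {"slide": [[0.04,-0.06,-0.7],[0,0,-0.8],[0,0,-0.8],[0,0,-0.8],[0,0,-0.7],[0,0,-0.5],[0,0,-0.3],[0,0,-0.24],[0,0,0],[0,0,0]], "twist": [[0,0,0.1],[0,0,0],[0,0,0],[0,0,0],[0,0,0],[0,0,0],[0,0,0],[0,0,0],[0,0,0],[0,0,0]], "gripper": [0,0,0,0,0,0,0,0,0,0.1]}}

```text
time_s: 3.25
tcp_pos: [0.5552, 0.142, 0.017]
ee_rot: [[0.106, -0.994, 0.002], [-0.994, -0.106, 0.001], [-0.001, -0.002, -1.0]]
wrist_force: [-0.0, -0.4, 0.4]
gripper_width: 0.953
```

Run:
```python
from h import *
s=r.sense();print(s["time_s"],s["tcp_pos"],s["wrist_force"],s["gripper_width"])
c=r.capture("wrist");cv2.imwrite("pics/w2.png",c["image"])
```

```text
3.25 [0.55523785 0.14198739 0.01699925] [-0.02908478 -0.36308243  0.35319369] 0.9531531642891529
```

View pics/w2.png

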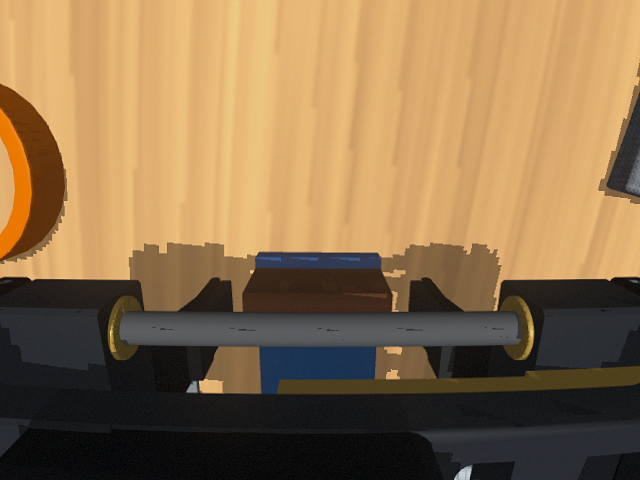

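>>> {"method": "servo_tool", "body": {"slide": [[0,-0.03,0],[0,0,0],[0,0,0],[0,0,0],[0,0,0],[0,0,0]], "twist": [[0,0,0],[0,0,0],[0,0,0],[0,0,0],[0,0,0],[0,0,0]], "gripper": [0.2,0.25,0.3,0.4,0.6,0.8]}}

```text
time_s: 4.05
tcp_pos: [0.5553, 0.1397, 0.0164]
ee_rot: [[0.105, -0.994, 0.001], [-0.994, -0.105, 0.0], [-0.0, -0.001, -1.0]]
wrist_force: [2.6, -1.3, 1.0]
gripper_width: 0.684
```

>>> {"method": "servo_tool", "body": {"slide": [[0.002,-0.02,0],[0.005,-0.05,0],[0.008,-0.08,0],[0.01,-0.1,0],[0.01,-0.1,0],[0.01,-0.1,0],[0.01,-0.1,0],[0.01,-0.1,0],[0.01,-0.1,0],[0.01,-0.1,0],[0.008,-0.08,0],[0.004,-0.04,0]], "twist": [[0,0,0],[0,0,0],[0,0,0],[0,0,0],[0,0,0],[0,0,0],[0,0,0],[0,0,0],[0,0,0],[0,0,0],[0,0,0],[0,0,0]], "gripper": [0.8,0.8,0.8,0.8,0.8,0.8,0.8,0.8,0.8,0.8,0.8,0.8]}}

```text
time_s: 5.55
tcp_pos: [0.5608, 0.0819, 0.0164]
ee_rot: [[0.106, -0.994, 0.001], [-0.994, -0.106, 0.001], [-0.001, -0.001, -1.0]]
wrist_force: [-1.3, 7.2, 3.1]
gripper_width: 0.689
```

Run:
```python
from h import *
c=r.capture("scene");cv2.imwrite("pics/s3.png",cv2.resize(c["image"][200:400,300:520],None,fx=3,fy=3))
```

```text
(no output)
```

View pics/s3.png

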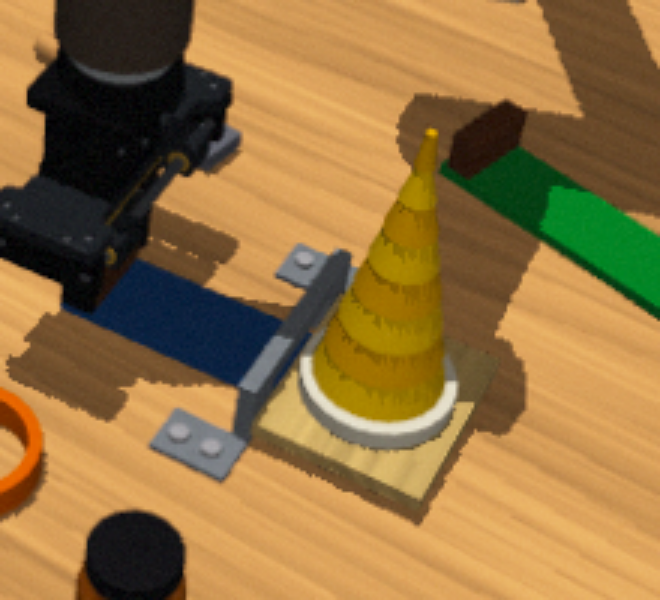

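>>> {"method": "servo_tool", "body": {"slide": [[0.003,-0.03,0],[0.006,-0.06,0],[0.008,-0.08,0],[0.008,-0.08,0],[0.008,-0.08,0],[0.008,-0.08,0],[0.008,-0.08,0],[0.008,-0.08,0],[0.008,-0.08,0],[0.008,-0.08,0],[0.008,-0.08,0],[0.008,-0.08,0]], "twist": [[0,0,0],[0,0,0],[0,0,0],[0,0,0],[0,0,0],[0,0,0],[0,0,0],[0,0,0],[0,0,0],[0,0,0],[0,0,0],[0,0,0]], "gripper": [0.8,0.8,0.8,0.8,0.8,0.8,0.8,0.8,0.8,0.8,0.8,0.8]}}

```text
time_s: 7.1
tcp_pos: [0.5661, 0.0278, 0.0164]
ee_rot: [[0.106, -0.994, 0.001], [-0.994, -0.106, 0.0], [-0.0, -0.001, -1.0]]
wrist_force: [-0.2, 5.4, 5.0]
gripper_width: 0.682
```

>>> {"method": "servo_tool", "body": {"slide": [[0.008,-0.08,0],[0.008,-0.08,0],[0.008,-0.08,0],[0.01,-0.1,0],[0.01,-0.1,0],[0.01,-0.1,0],[0.01,-0.1,0],[0.01,-0.1,0],[0.01,-0.1,0],[0.01,-0.1,0],[0.008,-0.08,0],[0.004,-0.04,0]], "twist": [[0,0,0],[0,0,0],[0,0,0],[0,0,0],[0,0,0],[0,0,0],[0,0,0],[0,0,0],[0,0,0],[0,0,0],[0,0,0],[0,0,0]], "gripper": [0.8,0.8,0.8,0.8,0.8,0.8,0.8,0.8,0.8,0.8,0.8,0.8]}}

```text
time_s: 8.6
tcp_pos: [0.5722, -0.0361, 0.0164]
ee_rot: [[0.105, -0.994, -0.0], [-0.994, -0.105, -0.0], [0.0, 0.0, -1.0]]
wrist_force: [-0.4, 4.8, 5.6]
gripper_width: 0.689
```

Run:
```python
from h import *
c=r.capture("scene");cv2.imwrite("pics/s4.png",cv2.resize(c["image"][150:400,250:520],None,fx=2.4,fy=2.4))
```

```text
(no output)
```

View pics/s4.png

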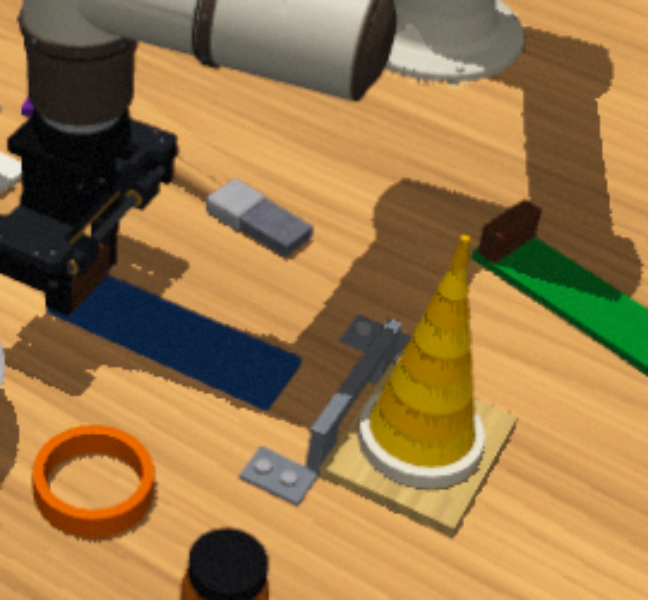

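>>> {"method": "servo_tool", "body": {"slide": [[0,0,0],[0,0,0],[0,0,0.1],[0,0,0.4],[0,0,0.5]], "twist": [[0,0,0],[0,0,0],[0,0,0],[0,0,0],[0,0,0]], "gripper": [0.15,0,0,0,0]}}

```text
time_s: 9.28
tcp_pos: [0.5714, -0.0359, 0.0762]
ee_rot: [[0.105, -0.994, -0.003], [-0.994, -0.105, -0.001], [0.0, 0.003, -1.0]]
wrist_force: [0.3, 0.2, -0.7]
gripper_width: 0.992
```

Run:
```python
from h import *
s=r.sense();print(s["time_s"],s["joints"],s["tcp_pos"])
c=r.capture("wrist");cv2.imwrite("pics/w3.png",c["image"])
```

```text
9.275 [ 1.26138134e+01  2.54239418e+01 -1.76634092e+01  2.40975508e-03
 -4.70703270e+01 -6.56295631e+00] [ 0.57135679 -0.03590396  0.0762    ]
```

View pics/w3.png

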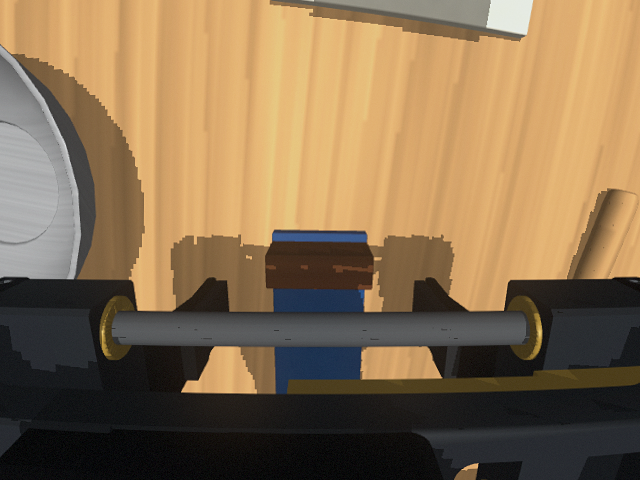

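Run:
```python
from h import *
np.set_printoptions(precision=4,suppress=True)
c=r.capture("wrist")
print("bar top",onz(c,[(266,256),(372,254),(373,287),(268,290)],.042))
print("board",onz(c,[(273,232),(366,230)],.010))
t=r.capture("top");cv2.imwrite("pics/t3.png",cv2.resize(t["image"][180:310,200:400],None,fx=4,fy=4))
```

```text
bar top [[ 0.6064 -0.0424  0.042 ]
 [ 0.5476 -0.0501  0.042 ]
 [ 0.5442 -0.0306  0.042 ]
 [ 0.6039 -0.0222  0.042 ]]
board [[ 0.6071 -0.0488  0.01  ]
 [ 0.5483 -0.0565  0.01  ]]
```

>>> {"method": "servo_tool", "body": {"slide": [[0,0,0],[0,0,0],[0,0,0],[0,0,0],[0,0,0],[0,0,0],[0,0,0],[0,0,0]], "twist": [[0,0,-1],[0,0,-1],[0,0,-1],[0,0,-1],[0,0,-1],[0,0,-1],[0,0,-1],[0,0,-1]], "gripper": [0.2,0.2,0.2,0.2,0.2,0.2,0.2,0.2]}}

```text
time_s: 10.42
tcp_pos: [0.5711, -0.0358, 0.0749]
ee_rot: [[-0.671, -0.741, -0.003], [-0.741, 0.671, -0.0], [0.002, 0.002, -1.0]]
wrist_force: [0.4, -1.2, 0.4]
gripper_width: 0.803
```

>>> {"method": "servo_tool", "body": {"slide": [[0,0,0],[0,0,0],[0,0,0],[0,0,0],[0,0,0],[0,0,0],[0,0,0],[0,0,0]], "twist": [[0,0,-1],[0,0,-1],[0,0,-1],[0,0,-1],[0,0,-1],[0,0,-1],[0,0,-1],[0,0,0]], "gripper": [0.2,0.2,0.2,0.2,0.2,0.2,0.2,0.2]}}

```text
time_s: 11.42
tcp_pos: [0.5714, -0.0357, 0.0751]
ee_rot: [[-0.994, -0.107, -0.002], [-0.107, 0.994, -0.0], [0.002, -0.0, -1.0]]
wrist_force: [-0.0, -0.4, -0.2]
gripper_width: 0.803
```

Run:
```python
from h import *
c=r.capture("wrist");cv2.imwrite("pics/w4.png",c["image"]);print(r.sense()["tcp_pos"])
print(-c["R"].T@c["t"])
```

```text
[ 0.57153863 -0.03571416  0.07527757]
[ 0.50206678 -0.04359256  0.23680385]
```

View pics/w4.png

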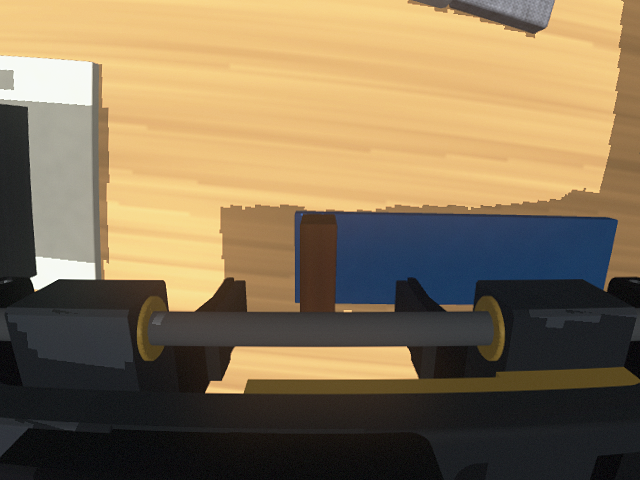

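View pics/t3.png

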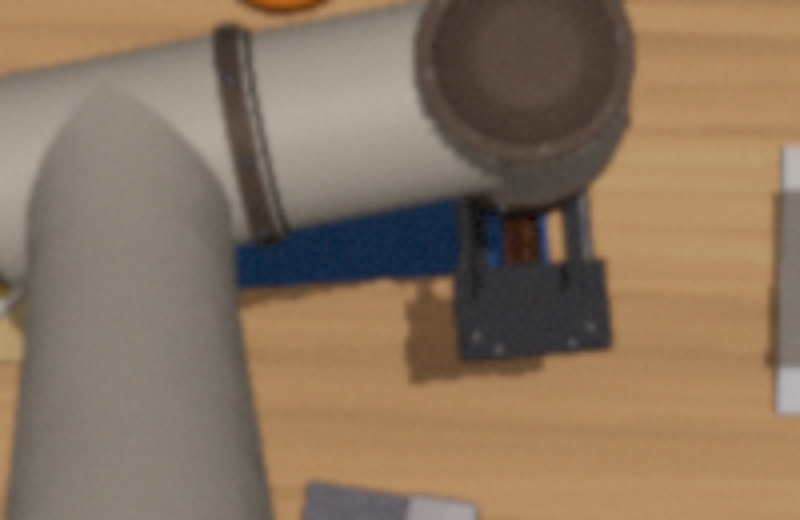

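Run:
```python
from h import *
np.set_printoptions(precision=4,suppress=True)
c=r.capture("wrist")
p=onz(c,[(297,212),(616,220),(611,304),(296,303)],.010)
print(p)
for a,b in((0,1),(3,2)):
  d=p[b]-p[a];print(np.degrees(np.arctan2(-d[0],d[1])))
print(onz(c,[(301,218),(336,217)],.042))
```

```text
[[ 0.5435 -0.0535  0.01  ]
 [ 0.5256  0.1517  0.01  ]
 [ 0.5833  0.1672  0.01  ]
 [ 0.6037 -0.0487  0.01  ]]
4.997844018438897
5.401794736960467
[[ 0.5407 -0.0497  0.042 ]
 [ 0.5382 -0.0314  0.042 ]]
```

>>> {"method": "servo_tool", "body": {"slide": [[0.02,-0.02,-0.3],[0,0,-0.35],[0,0,-0.2],[0,0,-0.1],[0,0,0],[0,0,0],[0,0,0],[0,0,0],[0,0,0],[0,0,0]], "twist": [[0,0,0],[0,0,0],[0,0,0],[0,0,0],[0,0,0],[0,0,0],[0,0,0],[0,0,0],[0,0,0],[0,0,0]], "gripper": [0.2,0.2,0.2,0.2,0.4,0.6,0.7,0.8,1,1]}}

```text
time_s: 12.78
tcp_pos: [0.5735, -0.0368, 0.0193]
ee_rot: [[-0.994, -0.106, 0.0], [-0.106, 0.994, 0.0], [-0.0, -0.0, -1.0]]
wrist_force: [-0.5, -0.0, 1.9]
gripper_width: 0.229
```

>>> {"method": "servo_tool", "body": {"slide": [[0,0,0.1],[0,0,0.2],[0,0,0.3],[0,0,0.4],[0,0,0.4],[0,0,0.4],[0,0,0.3],[0,0,0.2],[0,0,0.1],[0,0,0]], "twist": [[0,0,0],[0,0,0],[0,0,0],[0,0,0],[0,0,0],[0,0,0],[0,0,0],[0,0,0],[0,0,0],[0,0,0]], "gripper": [1,1,1,1,1,1,1,1,1,1]}}

```text
time_s: 14.02
tcp_pos: [0.5733, -0.0368, 0.1632]
ee_rot: [[-0.994, -0.106, 0.0], [-0.106, 0.994, 0.0], [-0.0, 0.0, -1.0]]
wrist_force: [0.2, -1.1, -1.6]
gripper_width: 0.228
```

Run:
```python
from h import *
c=r.capture("scene");cv2.imwrite("pics/s5.png",c["image"])
c=r.capture("wrist");cv2.imwrite("pics/w5.png",c["image"])
```

```text
(no output)
```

View pics/s5.png

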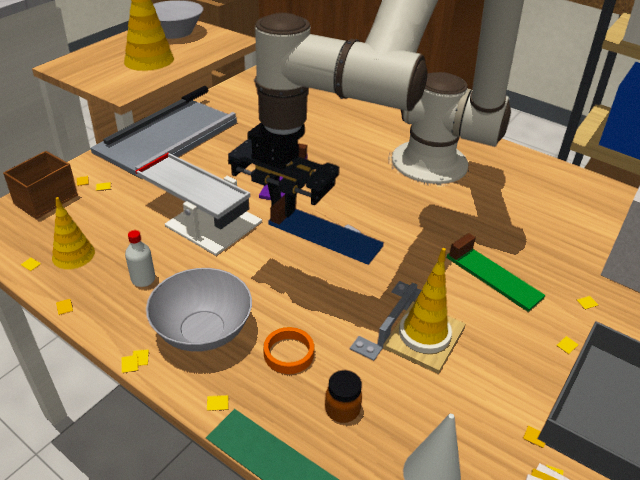

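View pics/w5.png

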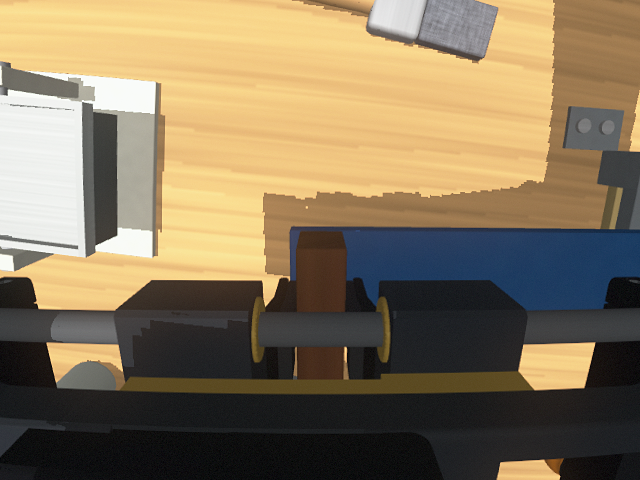

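Run:
```python
from h import *
np.set_printoptions(precision=3,suppress=True)
s=r.sense();p=s["tcp_pos"];R=s["ee_rot"]
ex=R[:,1];ey=R[:,0]  # board x along +tool y
b=p.copy()
P=[b+ex*l+ey*w+[0,0,-.0093] for l,w in((-.015,.03),(-.015,-.03),(.195,-.03),(.195,.03))]
c=r.capture("scene");print(proj(c,P))
i=c["image"];cv2.imwrite("pics/s5z.png",cv2.resize(i[180:270,260:395],None,fx=5,fy=5))
w=r.capture("wrist");print(proj(w,P))
```

```text
[[284.34  203.811]
 [267.181 220.196]
 [368.868 260.141]
 [383.483 241.108]]
[[289.174 232.38 ]
 [291.83  346.54 ]
 [672.647 338.778]
 [700.217 233.518]]
```

View pics/s5z.png

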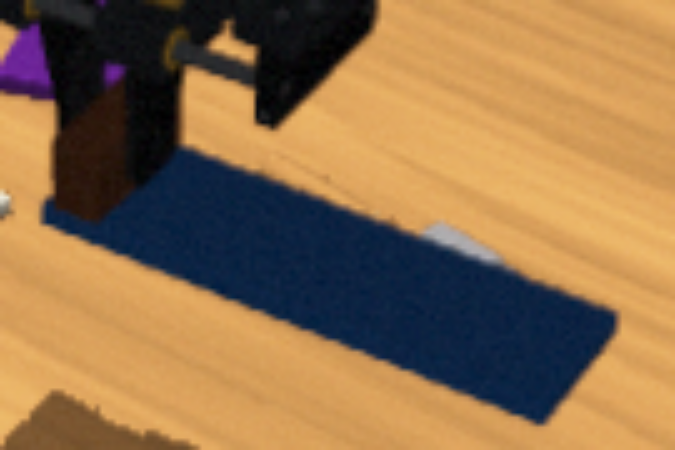

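>>> {"method": "servo_tool", "body": {"slide": [[0,-0.2,0],[-0.05,-0.4,0],[-0.05,-0.6,0],[-0.05,-0.7,0],[-0.05,-0.7,0],[-0.1,-0.7,0],[-0.1,-0.7,0],[-0.1,-0.7,0],[-0.05,-0.6,0],[-0.05,-0.5,0],[0,-0.4,0],[0,-0.2,0]], "twist": [[0,0,0],[0,0,-0.1],[0,0,-0.1],[0,0,-0.1],[0,0,-0.1],[0,0,-0.1],[0,0,-0.1],[0,0,-0.1],[0,0,-0.1],[0,0,-0.1],[0,0,-0.1],[0,0,-0.1]], "gripper": [1,1,1,1,1,1,1,1,1,1,1,1]}}

```text
time_s: 15.72
tcp_pos: [0.5367, -0.4225, 0.1624]
ee_rot: [[-1.0, 0.012, -0.001], [0.012, 1.0, 0.0], [0.001, 0.0, -1.0]]
wrist_force: [0.4, -0.2, -2.3]
gripper_width: 0.231
```

Run:
```python
from h import *
s=r.sense();print(s["tcp_pos"],s["ee_rot"],s["joints"])
c=r.capture("scene");cv2.imwrite("pics/s6.png",cv2.resize(c["image"][80:260,100:320],None,fx=3.3,fy=3.3))
c=r.capture("wrist");cv2.imwrite("pics/w6.png",c["image"])
c=r.capture("top");cv2.imwrite("pics/t6.png",cv2.resize(c["image"][170:320,370:570],None,fx=3.9,fy=3.9))
```

```text
[ 0.53666021 -0.42248613  0.16241734] [[-9.99932625e-01  1.15826642e-02 -7.66108225e-04]
 [ 1.15824017e-02  9.99932862e-01  3.46241664e-04]
 [ 7.70067191e-04  3.37344963e-04 -9.99999647e-01]] [-2.46808331e+01  3.00769714e+01  4.73189835e+00  3.35038733e-04
 -6.47030956e+01 -6.59829554e+01]
```

View pics/s6.png

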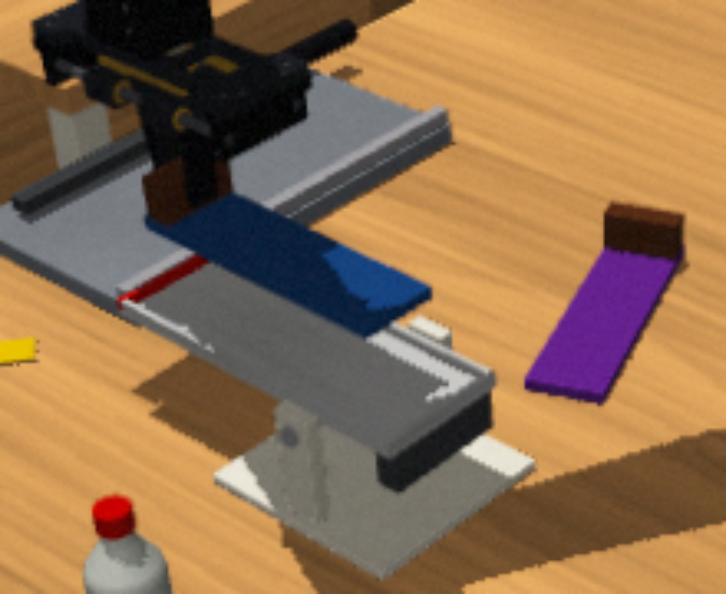

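View pics/w6.png

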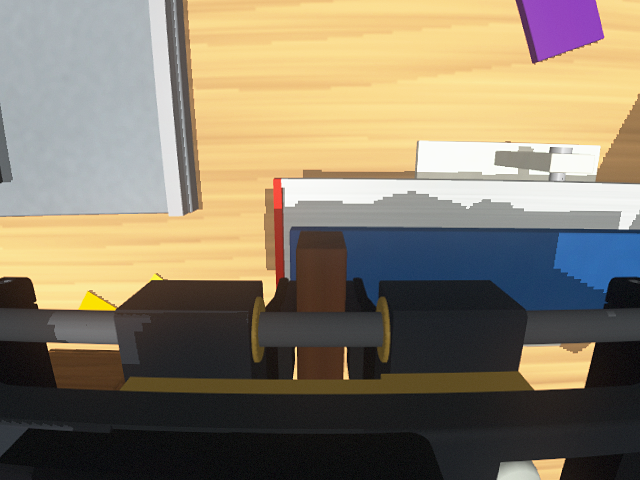

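View pics/t6.png

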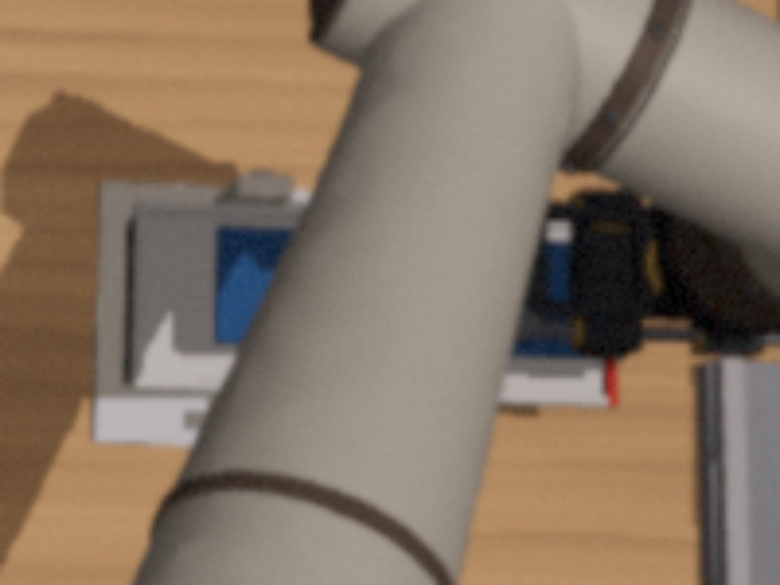

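Run:
```python
from h import *
np.set_printoptions(precision=4,suppress=True)
c=r.capture("wrist")
cv2.imwrite("pics/w6z.png",cv2.resize(c["image"][165:300,255:415],None,fx=4.4,fy=4.4,interpolation=cv2.INTER_CUBIC))
p=onz(c,[(274.5,179.5),(639,184)],.091);print(p)
print(onz(c,[(275,270),(283.5,270)],.091))
print(onz(c,[(291,228.5),(639,230.5)],.153))
t=r.capture("top");print(onz(t,np.array([[617,405],[612,360],[134,388],[134,205]])/3.9+[370,170],.091))
```

```text
[[ 0.4879 -0.4491  0.091 ]
 [ 0.4907 -0.2114  0.091 ]]
[[ 0.5468 -0.4511  0.091 ]
 [ 0.5468 -0.4455  0.091 ]]
[[ 0.5052 -0.4347  0.153 ]
 [ 0.5075 -0.2623  0.153 ]]
[[ 0.4865 -0.4526  0.091 ]
 [ 0.5105 -0.4504  0.091 ]
 [ 0.4895 -0.1937  0.091 ]
 [ 0.588  -0.1931  0.091 ]]
```

View pics/w6z.png

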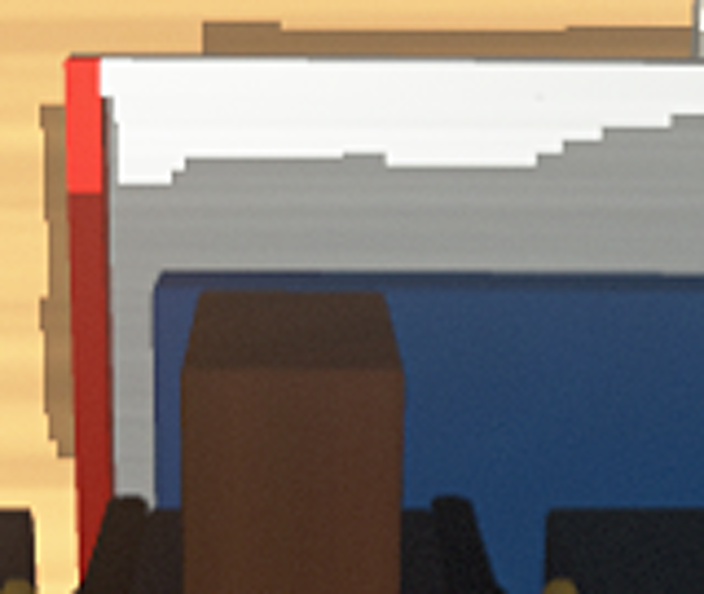

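>>> {"method": "servo_tool", "body": {"slide": [[0.05,0,-0.1],[0,0,-0.2],[0,0,-0.2],[0,0,-0.2],[0,0,-0.15],[0,0,-0.07],[0,0,0],[0,0,0]], "twist": [[0,0,0],[0,0,0],[0,0,0],[0,0,0],[0,0,0],[0,0,0],[0,0,0],[0,0,0]], "gripper": [1,1,1,1,1,1,1,1]}}

```text
time_s: 16.98
tcp_pos: [0.5408, -0.421, 0.1085]
ee_rot: [[-1.0, 0.009, 0.001], [0.009, 1.0, -0.001], [-0.001, -0.001, -1.0]]
wrist_force: [0.0, 0.4, -2.4]
gripper_width: 0.229
```

Run:
```python
from h import *
s=r.sense();print(s["tcp_pos"],s["wrist_force"],s["moment"])
c=r.capture("scene");cv2.imwrite("pics/s7.png",cv2.resize(c["image"][80:260,100:320],None,fx=3.3,fy=3.3))
```

```text
[ 0.54075854 -0.4209988   0.10852825] [ 0.02737935  0.43801241 -2.37116913] [-0.11478686 -0.12559982 -0.01173228]
```

View pics/s7.png

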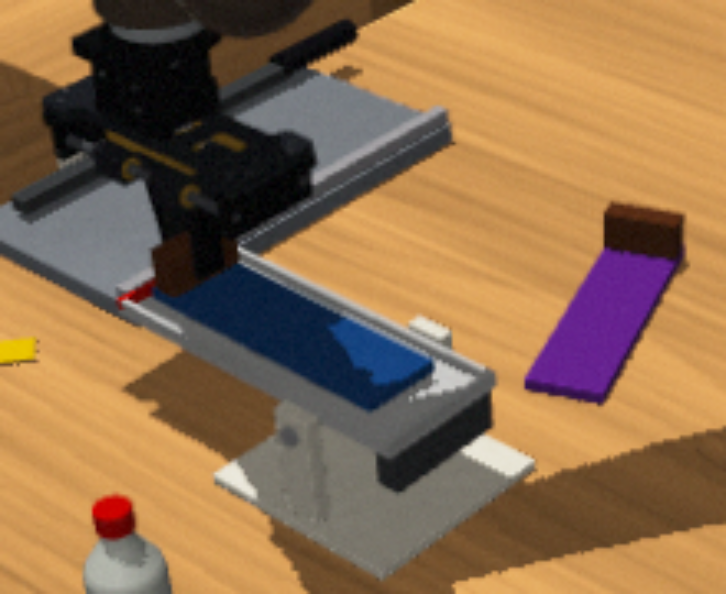

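>>> {"method": "servo_tool", "body": {"slide": [[0,0,-0.1],[-0.01,-0.005,-0.06],[-0.01,-0.005,-0.06],[0,-0.005,-0.06],[0,-0.005,-0.06],[0,-0.005,-0.06],[0,0,-0.06],[0,0,-0.06],[0,0,-0.06],[0,0,-0.06],[0,0,-0.06],[0,0,0]], "twist": [[0,0,0],[0.22,0,0],[0.22,0,0],[0.22,0,0],[0.22,0,0],[0.22,0,0],[0.22,0,0],[0.22,0,0],[0.22,0,0],[0.22,0,0],[0.22,0,0],[0,0,0]], "gripper": [1,1,1,1,1,1,1,1,1,1,1,1]}}

```text
time_s: 18.52
tcp_pos: [0.5389, -0.4224, 0.0654]
ee_rot: [[-1.0, 0.01, -0.001], [0.01, 0.973, 0.23], [0.003, 0.23, -0.973]]
wrist_force: [-0.4, 0.2, -0.4]
gripper_width: 0.227
```

Run:
```python
from h import *
s=r.sense();print(s["tcp_pos"],s["wrist_force"],s["moment"])
c=r.capture("scene");cv2.imwrite("pics/s8.png",cv2.resize(c["image"][80:260,100:320],None,fx=3.3,fy=3.3))
c=r.capture("wrist");cv2.imwrite("pics/w8.png",c["image"])
```

```text
[ 0.53892208 -0.42239753  0.06537596] [-0.35226478  0.18747311 -0.43822758] [-0.55133523 -0.21803478 -0.11701464]
```

View pics/s8.png

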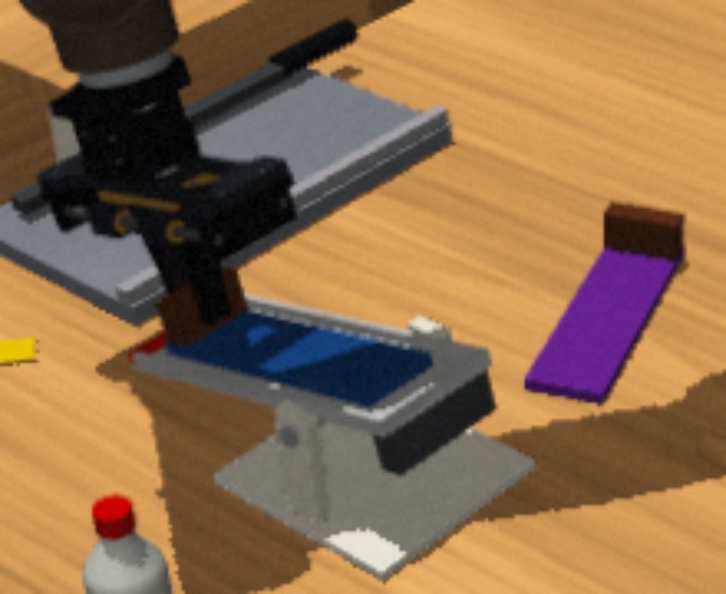

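View pics/w8.png

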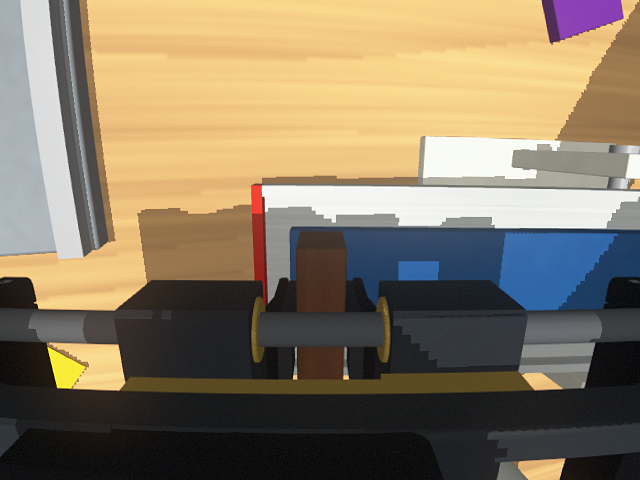

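>>> {"method": "servo_tool", "body": {"slide": [[0,0,-0.06],[0,0.005,-0.06],[0,0.005,-0.05],[0,0.005,-0.03],[0,0,0],[0,0,0]], "twist": [[0.22,0,0],[0.22,0,0],[0.2,0,0],[0.06,0,0],[0,0,0],[0,0,0]], "gripper": [1,1,1,1,1,1]}}

```text
time_s: 19.38
tcp_pos: [0.5391, -0.4219, 0.0545]
ee_rot: [[-1.0, 0.009, 0.0], [0.009, 0.955, 0.298], [0.003, 0.298, -0.955]]
wrist_force: [-1.3, -1.7, 2.1]
gripper_width: 0.228
```

Run:
```python
from h import *
s=r.sense();print(s["tcp_pos"],s["wrist_force"],s["moment"])
c=r.capture("scene");cv2.imwrite("pics/s9.png",cv2.resize(c["image"][80:260,100:320],None,fx=3.3,fy=3.3))
```

```text
[ 0.53913516 -0.42190529  0.05447425] [-1.2850344  -1.65567493  2.05862227] [-1.00755079  0.1637638   0.12221021]
```

View pics/s9.png

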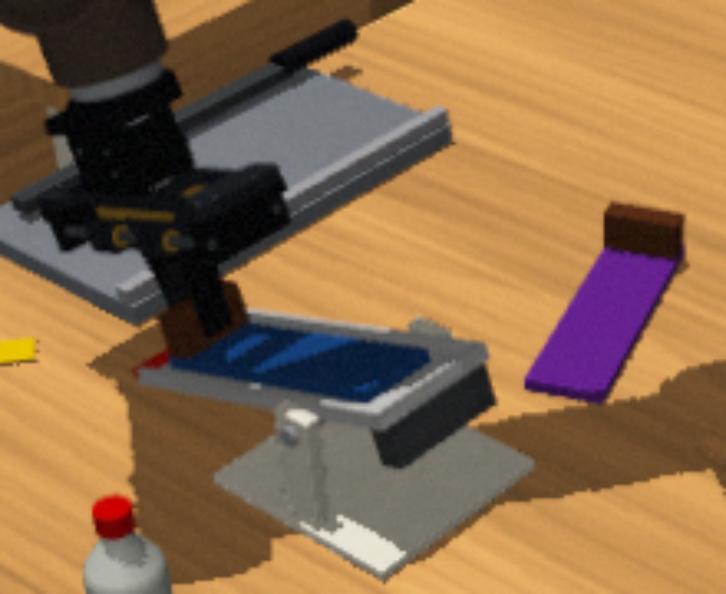

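>>> {"method": "servo_tool", "body": {"slide": [[0,0,0],[0,0,0],[0,0,0],[0,-0.03,0.1],[0,-0.06,0.2],[0,-0.12,0.4],[0,-0.15,0.5],[0,-0.15,0.5],[0,0,0.6],[0,0,0.6],[0,0,0.3],[0,0,0]], "twist": [[0,0,0],[0,0,0],[0,0,0],[0,0,0],[0,0,0],[0,0,0],[0,0,0],[0,0,0],[0,0,0],[0,0,0],[0,0,0],[0,0,0]], "gripper": [0.7,0.6,0.5,0.5,0.5,0.5,0.5,0.5,0.5,0.5,0.5,0.5]}}

```text
time_s: 20.92
tcp_pos: [0.5396, -0.4523, 0.2477]
ee_rot: [[-1.0, 0.009, 0.003], [0.009, 0.955, 0.297], [-0.0, 0.297, -0.955]]
wrist_force: [-0.3, -0.0, -0.6]
gripper_width: 0.499
```

Run:
```python
from h import *
s=r.sense();print(s["time_s"],s["tcp_pos"],s["wrist_force"],s["moment"])
c=r.capture("scene");cv2.imwrite("pics/s10.png",c["image"]);cv2.imwrite("pics/s10z.png",cv2.resize(c["image"][80:260,100:320],None,fx=3.3,fy=3.3))
c=r.capture("wrist");cv2.imwrite("pics/w10.png",c["image"])
```

```text
20.925 [ 0.53958345 -0.45233092  0.24773147] [-0.33317757 -0.00547937 -0.58589542] [-0.60112948 -0.11131204  0.01820184]
```

View pics/s10.png

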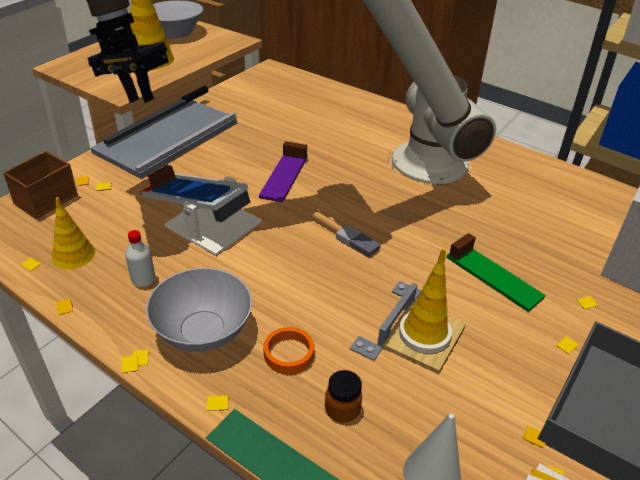

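View pics/s10z.png

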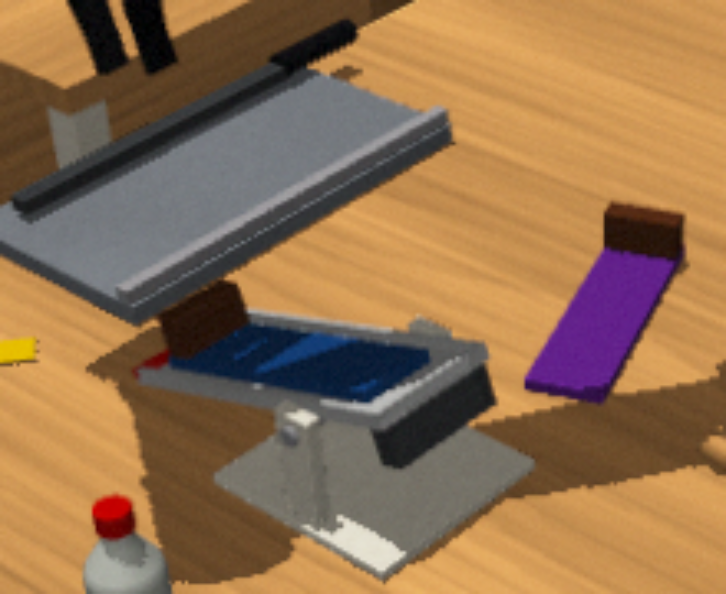

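View pics/w10.png

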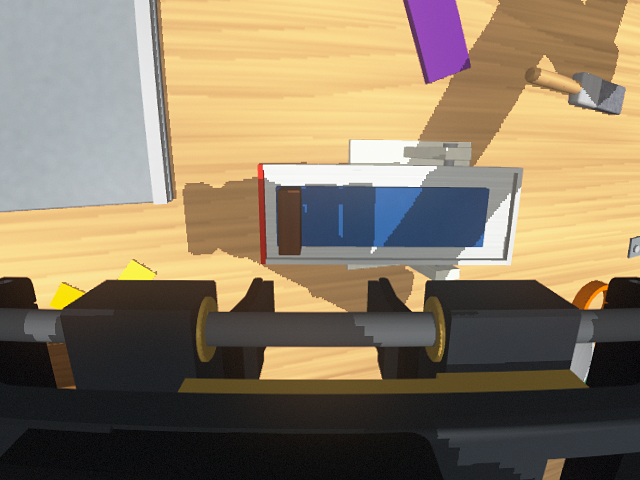

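>>> {"method": "servo_tool", "body": {"slide": [[0,0,0],[0,0,0],[0,0,0],[0,0,0],[0,0,0],[0,0,0],[0,0,0],[0,0,0]], "twist": [[0,0,0],[0,0,0],[0,0,0],[0,0,0],[0,0,0],[0,0,0],[0,0,0],[0,0,0]], "gripper": [0.5,0.5,0.5,0.5,0.5,0.5,0.5,0.5]}}

```text
time_s: 22.02
tcp_pos: [0.5392, -0.452, 0.246]
ee_rot: [[-1.0, 0.009, 0.0], [0.009, 0.954, 0.299], [0.003, 0.299, -0.954]]
wrist_force: [-0.2, 1.1, -0.5]
gripper_width: 0.499
```

Run:
```python
from h import *
c=r.capture("scene")["image"];a=cv2.imread("pics/s10.png");o=cv2.imread("pics/scene0.png")
for n,(x0,y0,x1,y1) in dict(board_tray=(130,155,270,250),stack=(340,230,480,375)).items():
  print(n,cv2.absdiff(c,a)[y0:y1,x0:x1].max(2).__gt__(60).sum())
for n,(x0,y0,x1,y1) in dict(bowl=(140,265,260,355),tape=(258,322,320,378),glue=(120,225,160,292),jar=(320,365,370,425),brush=(305,208,385,260),green=(445,230,550,312)).items():
  print(n,(cv2.absdiff(c,o)[y0:y1,x0:x1].max(2)>60).sum())
t=r.capture("top");cv2.imwrite("pics/t10.png",t["image"])
```

```text
board_tray 12
stack 2
bowl 0
tape 0
glue 402
jar 0
brush 1582
green 380
```

View pics/t10.png

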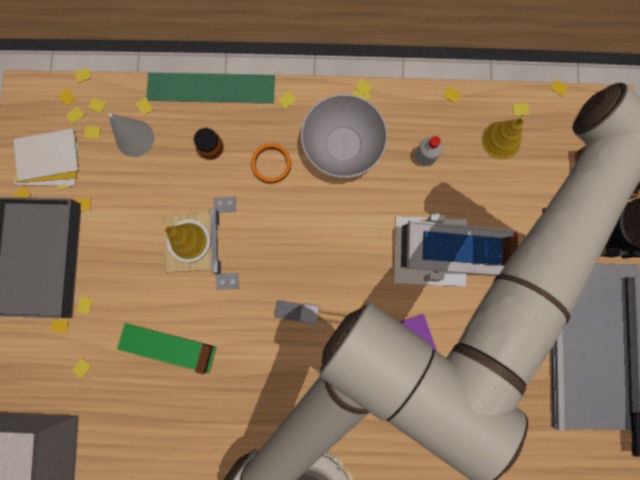

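The top view shows the stack standing behind the gate at (188,241), the board in the tipped tray at (465,248), and the glue bottle (430,150) and brush head (297,312) where they started. I'll hand it in.

```bash
python3 -c "
from station import r
print(r.finish_job())"
```

```text
the job is handed in; nothing more can be done
None
```

The job is handed in, at about 22 s of the 64 s allowed. I gripped the blue board by its bar and drew it about 175 mm straight out through the gate. I then turned the gripper a quarter turn, lifted the board by the bar, and lowered it bar up into the tray. I tilted it down with the tray to about 17° at the red end, then released it and backed off.

What the last pictures and readings showed:
- **Stack:** the plate, disc and tree are on the table behind the gate, still standing on one another. They did not move between two pictures about 1 s apart.
- **Board and tray:** the board lies inside the lips with its bar at the red end. The tray stays tipped, and nothing moved between the same two pictures. I judged the final tilt by eye and from the tool's 17.3° at release.
- **Bystanders:** the bowl, tape and jar show no change from the first picture. The check did flag changed pixels at the glue bottle and brush, and at the green board. I put these down to the arm's new shadows, because all three sit at the same pixels in the top view, where the arm hides the brush's handle.
- **Forces:** every wrist-force reading I took stayed below about 10 N.

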